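Fetch the stamp from the blocked drawer

TASK

The rubber stamp is in the drawer of the wire unit, but the honey jar, the salt shaker and the toothpick glass stand in front of it: first park all three upright on the red board. Then pull the drawer open by its knob, take the stamp out and stand it in the middle of the blue felt of the open stamp pad, its long side along the felt's long side. Push the drawer fully shut again and put the jar, the shaker and the toothpick glass back, each on the very spot where it stood before (to about a centimetre), without knocking anything over.

Things in the scene. Friction and masses are not known exactly. Their poses are not given: they have to be found in the camera images.
- honey_jar: honey jar of amber glass with a brass-coloured screw lid (closed, part of it), round, 54 mm across, 78 mm tall. Origin: centre of its underside, z up. 0.2 kg. Starts on the counter in front of the drawer.
- salt_shaker: salt shaker of clear glass with a steel cap, round, 76 mm tall, 39 mm across up to 56 mm height, cap 32 mm across above that. Origin: centre of its underside, z up. 0.09 kg. Starts on the counter in front of the drawer.
- toothpick_glass: little clear glass full of wooden toothpicks, round, 42 mm across, the glass 50 mm tall, the toothpicks stick up to 66 mm. Origin: centre of its underside, z up. 0.07 kg. Starts on the counter in front of the drawer.
- stamp: rubber stamp: black foot 25 x 45 mm (long side along its own y), 12 mm high; round brown handle in its middle, 24 mm across, from 12 up to 66 mm. Origin: centre of its underside, z up. 0.05 kg. Starts upright on the floor of the drawer (20 mm above the counter), seen through the wires of the unit's top; rides with the drawer.
- drawer (a joint): travel of the drawer, m: 0 = fully shut, 0.16 = fully open (stop); slides level, 1 to 2 N of friction, stays where it is left. Pale wood front 228 mm wide, 14 to 96 mm above the counter: anything standing in front of it blocks it. Inside 214 mm wide, floor 20 mm above the counter, walls 36 mm high; paper rolls are fixed at its rear.
- drawer_knob (a point): centre of the head of the steel knob on the drawer's front, 68 mm above the counter: a cylinder 26 mm across and 20 mm long along the pull, its centre 22 mm in front of the front face, midway across. It can be pinched by its two sides from above. Its x axis points into the unit (the drawer opens along -x). It moves with the drawer.
- wire_unit: the fixed drawer unit: frame of steel wire, 240 mm wide (y), 220 mm deep (x), 107 mm high, open wire top with wires 40 mm apart. Origin: under it at counter height, midway across, 120 mm behind its front; its x axis points from the front to the rear.
- red_board: red plastic board with a hand slot lying flat, fixed, 160 mm (its x) by 270 mm (its y), 8 mm thick. Origin: centre of its underside. The side area for parking things; it lies to the right of the drawer unit, seen from the robot.
- pad_felt (a point): centre of the upper side of the blue felt of an opened black stamp pad, fixed, 11 mm above the counter. The felt is 54 mm (its x) by 86 mm (its y), inside a rim 3 mm higher; the empty lid lies folded back flat on its +x side. It lies to the left of the drawer unit.
Mind the look-alikes: they are no part of the job. Leave any purple look-alike of the honey_jar alone.

How it is judged:
On the way, in this order (a step that is already met when the one before it is completed fails the run):
1. the honey jar, the salt shaker and the toothpick glass all stand upright on the red board, released (x of honey_jar in the frame of red_board between -0.075 and 0.075 m and y of honey_jar in the frame of red_board between -0.13 and 0.13 m and z of honey_jar in the frame of red_board between 0.004 and 0.014 m and angle between each of honey_jar, salt_shaker, toothpick_glass's own z axis and vertical below 0.12 rad and linear speed of each of honey_jar, salt_shaker, toothpick_glass below 0.03 m/s and contact force between each of honey_jar, salt_shaker, toothpick_glass and the fingers below 0.5 N and x of salt_shaker in the frame of red_board between -0.075 and 0.075 m and y of salt_shaker in the frame of red_board between -0.13 and 0.13 m and z of salt_shaker in the frame of red_board between 0.004 and 0.014 m and x of toothpick_glass in the frame of red_board between -0.075 and 0.075 m and y of toothpick_glass in the frame of red_board between -0.13 and 0.13 m and z of toothpick_glass in the frame of red_board between 0.004 and 0.014 m), for 0.2 s.
2. the stamp stands upright in the middle of the felt, its long side along the felt's, released (x of stamp in the frame of pad_felt between -0.012 and 0.012 m and y of stamp in the frame of pad_felt between -0.015 and 0.015 m and z of stamp in the frame of pad_felt between -0.004 and 0.004 m and angle between the y axis of stamp and the y axis of pad_felt, either way round below 0.26 rad and angle between stamp's own z axis and vertical below 0.12 rad and linear speed of stamp below 0.03 m/s and contact force between stamp and the fingers below 0.5 N), for 0.2 s.
At the end, for the whole second after the job is handed in: Honey jar, salt shaker and toothpick glass stand upright, released, within 15 mm of their starting spots; the stamp stands upright, released, within 12 mm across and 15 mm along of the felt's centre and 15 degrees of its long side; the drawer is shut to 6 mm (all of step 2 and distance of each of honey_jar, salt_shaker, toothpick_glass from where it was at the start of the episode below 0.015 m and angle between each of honey_jar, salt_shaker, toothpick_glass's own z axis and vertical below 0.12 rad and linear speed of each of honey_jar, salt_shaker, toothpick_glass below 0.03 m/s and contact force between each of honey_jar, salt_shaker, toothpick_glass and the fingers below 0.5 N and value of joint drawer below 0.006 m and velocity of joint drawer between -0.01 and 0.01 m/s); the robot touches nothing.
It fails at once if the honey jar is tipped over (more than 35 degrees) (angle between honey_jar's own z axis and vertical above 0.61 rad).
It fails at once if the salt shaker is tipped over (more than 35 degrees) (angle between salt_shaker's own z axis and vertical above 0.61 rad).
It fails at once if the toothpick glass is tipped over (more than 35 degrees) (angle between toothpick_glass's own z axis and vertical above 0.61 rad).
It fails at once if the stamp is tipped over (more than 35 degrees) (angle between stamp's own z axis and vertical above 0.61 rad).
It also fails if it takes over 138 s, if anything falls off the work surface, if the arm or the gripper's body presses on something with over 40 N, if the wrist force passes 120 N, or if a joint passes its speed limit or range.

ROBOT

A 6-joint arm with a two-finger parallel gripper is mounted at the origin on a cart in front of the work surface, level with it; the furniture and walls round the work are solid. World frame = base frame: x ahead of the robot, y to its left, z up, the work surface at z = 0. Lengths are in m, angles in rad, forces in N, time in s.
With the tool pointing down it reaches from about 0.25 to 0.775 m from the base axis. Payload 8.9 kg.
Tool frame: the origin (TCP) lies midway between the tips of the shut fingers; the grasp point (between the pads) lies 19 mm behind it; z points along the fingers, y is the line along which they close (so a half turn about z gives the same grasp; the last joint's range is limited). The gripper opens to 85 mm and grips with 20 to 120 N. Pads are 22 mm wide; open, the fingers measure 114 mm over their backs; the gripper's body (76 mm by 85 mm) begins 54 mm behind the grasp point. The pads swing forward as they close: fully open they stand 13 mm farther back than shut.
Start: joints at [1.085, 0.291, -0.153, 1.127, 0, 1.431], TCP at [0.178, 0.494, 0.208] pointing down, gripper open.
Joint ranges: [-2.52, 2.52], [-0.91, 1.74], [-1.3, 1.37], [-1.96, 2.02], [-1.52, 1.47], [-3.14, 3.14]. Speed limits (rad/s): [2.22, 2.22, 2.79, 3.14, 3.14, 3.14].

INTERFACE

Orientations are given as [roll, pitch, yaw] about the fixed x, y, z axes, in that order (R = Rz(yaw) Ry(pitch) Rx(roll)).
In Python, from plant import arm gives the robot as it stands.
- The arm moves only by the tool send_rows, never from a script. Its argument "rows" is text: rows parted by semicolons, each of 7 numbers parted by spaces: the finger opening in mm, from 0 to 85.4, then the shift along the tool's x, y, z in units of 40 mm (1.0 is 40 mm), then the turn, a rotation vector about the tool's x, y, z in units of 8 degrees (1.0 is 8 degrees). In form: jaw x y z ax ay az; .... A call has 1 to 12 rows; each row shifts and turns the commanded pose from where the row before left it, along the tool's axes as they then stand; what a row does not reach is not made up. A row lasts 1/8 s, in which the tool goes at most 62.5 mm and 10.7 degrees, less where a joint would pass 70% of its speed; a pose out of reach is approached as far as the arm can. A call is refused whole if a number of a shift passes 1 or a number of a turn 1, either way. A call with a gripper value outside its range is refused whole. The fingers move at their own pace and stop on an object; "grip_force" is the grip in N (left out, the last holds). Time passes only in rows, so rows that do not move let the fingers close. It gives the time, the measured TCP pose, the force, the opening and the grip force at its end, in the units of the state.
- arm.sense(): the state, without advancing time (a new reading comes with each control period).
- arm.snapshot(name): name is "side" or "top" or "wrist"; returns a dict with "color" (480x640x3 uint8, red, green, blue), "range_z" (480x640 float32, m along the optical axis (not along the pixel's ray), 0 where there is no reading), "fx", "fy", "cx", "cy" (pixels), "extrinsics" (4x4, takes a point from camera to world coordinates). Camera axes: x right, y down, z forward; pixel columns grow to the right and rows downward; lengths in m; the calibration is good to about 2 mm. A picture is of the moment at which its call begins.
- arm.close_job(): hands the job in; it is judged then, once.
Trained networks look in the newest picture that a camera, given by its name, has taken for a name from the list of things; names that differ only in an ending like _2 or _b are one class to them, and where a whole thing is asked for, a point or a joint stands for the part that bears it (a point fixed in the world has none). Each returns a list of dicts, best first, with "confidence" (0 to 1); they miss things now and then, are a little off and sometimes report something else, mostly with a low value. They report only what shows in the picture. A call takes as long as a camera call. They do not tell look-alikes from the thing itself.
- arm.silhouettes(camera, label): "mask" (480x640 bool, what is visible of it) and "bbox" ([left, top, width, height] in pixels, round what is visible of it).
The state is a dict: "clock": time; "joints": joint angles; "qd": joint speeds; "tau": joint torques, N m; "position": TCP position; "eef_rot": TCP orientation; "contact_force": force on the tool from outside, world axes, zero at the start; "torque": the same for the moment, N m; "opening": finger opening in m; "grip_force": force on a finger pad.
Only numpy, scipy, OpenCV 4.12 (cv2) and the standard library are available. Lean on these libraries where they do the work, as an engineer would, in place of code of your own. Each camera call takes 0.05 s, during which the arm holds its last target. There are 200 camera calls.

## Working session

There is one attempt and no reset: what is moved stays moved. The work goes in short steps, Python scripts to look and compute and a tool call to move; the robot and the scene stay as the last step left them, time stands still between calls to the robot, and variables do not carry over. Pictures are saved under pics/ and viewed, at most 14 in all, crops included, and the job is handed in when it is done.

Besides the shell and the picture viewer there is one more tool, called after "Emit:" as name(argument=value, ...) on one line, values as JSON. send_rows: Moves the arm, as the interface text tells. Its arguments: {"type":"object","properties":{"rows":{"type":"string"},"grip_force":{"type":"number"}},"required":["rows"]}

```bash
mkdir -p pics; ls
python3 - <<'E'
from plant import arm
import cv2,numpy as np,pickle
print(arm.sense())
for n in ("side","top"):
    s=arm.snapshot(n); pickle.dump(s,open(n+'.pkl','wb'))
    cv2.imwrite(f'pics/{n}0.png',s['color'][...,::-1])
    print(n,s['fx'],s['cx'],s['cy'],np.round(s['extrinsics'],3).tolist())
E
```

```text
pics
{'clock': 0.0, 'joints': array([ 1.08470508e+00,  2.91308061e-01, -1.54139077e-01,  1.12670633e+00,
        6.30836398e-06,  1.43148621e+00]), 'qd': array([-5.54855775e-04, -8.22846885e-04,  7.21927842e-04, -1.20744729e-03,
        8.17752172e-05, -7.90434029e-04]), 'tau': array([-4.01335756e-04, -5.37142968e+01,  3.31369185e+01,  1.59948925e-02,
       -1.95296489e-04, -1.20398036e-05]), 'position': array([0.17820517, 0.49331799, 0.20761314]), 'eef_rot': array([-3.14024953e+00, -1.94700348e-04,  2.79481139e+00]), 'contact_force': array([ 0.63096629, -0.09007298, -0.44386415]), 'torque': array([ 0.03905061, -0.02534803, -0.02427158]), 'grip_force': 0.0, 'opening': 0.08587516098489183}
side 534.9714032324422 309.58617305004987 241.3426469533024 [[1.0, -0.006, -0.026, 0.583], [0.02, -0.459, 0.888, -0.903], [-0.017, -0.889, -0.458, 0.535], [0.0, 0.0, 0.0, 1.0]]
top 459.453586796508 313.6134805756043 248.3265714873438 [[-0.004, -0.987, 0.161, 0.357], [-1.0, 0.007, 0.018, -0.036], [-0.019, -0.161, -0.987, 1.193], [0.0, 0.0, 0.0, 1.0]]
```

View pics/top0.png

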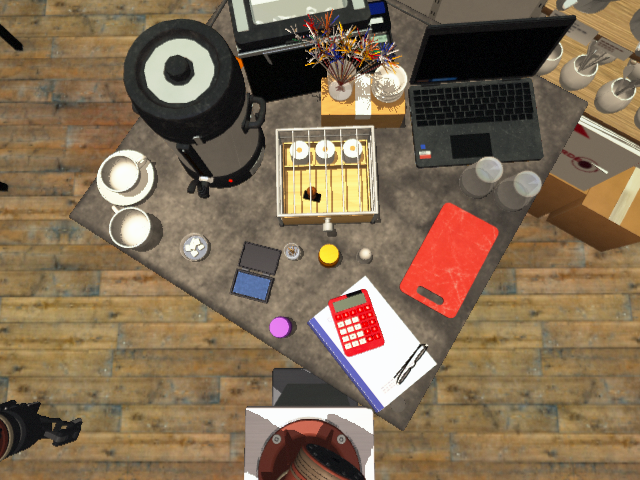

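View pics/side0.png

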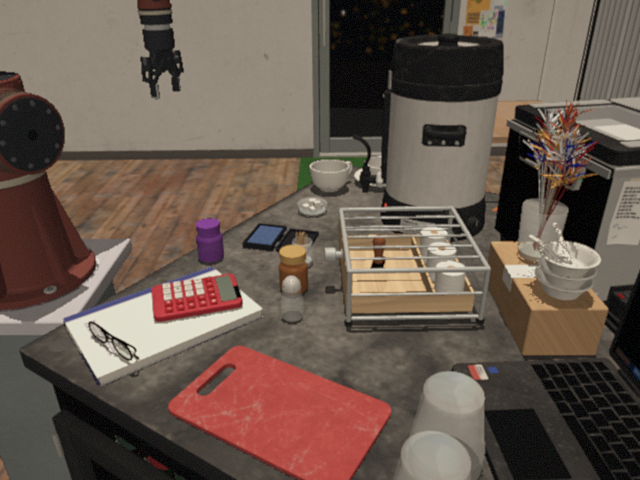

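```bash
cat > h.py <<'E'
from plant import arm
import numpy as np
def pts(s,mask):
    v,u=np.nonzero(mask&(s['range_z']>0)); z=s['range_z'][v,u]
    p=np.stack([(u-s['cx'])*z/s['fx'],(v-s['cy'])*z/s['fy'],z],1)
    E=s['extrinsics']; return p@E[:3,:3].T+E[:3,3]
def atz(s,u,v,h):
    "world point of pixel on plane z=h"
    E=s['extrinsics']; d=E[:3,:3]@np.array([(u-s['cx'])/s['fx'],(v-s['cy'])/s['fy'],1]); o=E[:3,3]
    return o+d*(h-o[2])/d[2]
E
python3 - <<'E'
from h import *
import pickle
for c in("top","side"):
    s=pickle.load(open(c+'.pkl','rb'))
    for l in "honey_jar salt_shaker toothpick_glass stamp red_board pad_felt wire_unit drawer drawer_knob".split():
        for d in arm.silhouettes(c,l)[:3]:
            p=pts(s,d['mask']); 
            if len(p)==0: print(c,l,'nodepth',d['bbox']);continue
            zt=np.percentile(p[:,2],95); t=p[p[:,2]>zt-.008]
            print(c,l,round(d['confidence'],2),d['bbox'],len(p),'ztop',zt.round(3),'topmean',t.mean(0).round(3),'mid',((np.percentile(t,2,0)+np.percentile(t,98,0))/2).round(3),'ext',(np.percentile(p,98,0)-np.percentile(p,2,0)).round(3), s['color'][d['mask']].mean(0).round())
E
```

```text
top honey_jar 0.96 [315.2, 242.1, 23.1, 26.7] 403 ztop 0.081 topmean [ 0.526 -0.051  0.078] mid [ 0.526 -0.051  0.078] ext [0.047 0.049 0.078] [209. 180.  43.]
top honey_jar 0.94 [265.2, 314.4, 26.8, 21.4] 398 ztop 0.081 topmean [0.349 0.069 0.078] mid [0.349 0.069 0.078] ext [0.048 0.046 0.067] [195. 105. 202.]
top salt_shaker 0.67 [355.5, 246.8, 18.7, 17.1] 224 ztop 0.077 topmean [ 0.528 -0.142  0.074] mid [ 0.528 -0.142  0.074] ext [0.033 0.033 0.079] [159. 147. 128.]
top toothpick_glass 0.52 [283.8, 241.3, 17.4, 20.5] 305 ztop 0.058 topmean [0.537 0.043 0.057] mid [0.54  0.043 0.058] ext [0.05  0.042 0.068] [155. 144. 131.]
top stamp 0.75 [301.3, 187.5, 21.7, 16.3] 184 ztop 0.104 topmean [ 0.671 -0.007  0.105] mid [ 0.671 -0.007  0.104] ext [0.031 0.04  0.087] [88. 62. 40.]
top stamp 0.36 [316.4, 244.3, 21.1, 25.5] 375 ztop 0.081 topmean [ 0.526 -0.051  0.078] mid [ 0.526 -0.051  0.078] ext [0.046 0.045 0.058] [215. 185.  43.]
top red_board 0.76 [397.1, 203.8, 102.2, 116.1] 6230 ztop 0.012 topmean [ 0.522 -0.365  0.008] mid [ 0.52  -0.363  0.008] ext [0.26  0.221 0.011] [241.  74
[... 1731 characters left out ...]
.006] ext [0.259 0.209 0.006] [177.  78.  70.]
side pad_felt 0.68 [170.6, 344.5, 218.8, 135.5] 17665 ztop 0.009 topmean [ 0.528 -0.378  0.007] mid [ 0.521 -0.367  0.006] ext [0.26  0.209 0.007] [176.  78.  70.]
side wire_unit 0.97 [324.0, 209.4, 168.0, 120.1] 12171 ztop 0.105 topmean [ 0.734 -0.07   0.104] mid [ 0.729 -0.049  0.103] ext [0.228 0.246 0.096] [156. 139. 116.]
side drawer 0.65 [325.4, 221.3, 146.2, 91.4] 7421 ztop 0.077 topmean [ 0.749 -0.057  0.076] mid [ 0.703 -0.051  0.082] ext [0.22  0.222 0.061] [165. 142. 111.]
side drawer_knob 0.76 [323.7, 226.9, 148.4, 86.5] 7427 ztop 0.078 topmean [ 0.747 -0.064  0.082] mid [ 0.702 -0.058  0.088] ext [0.216 0.222 0.086] [165. 142. 112.]
```

The top view shows the amber jar at about (329,255), the salt shaker at (366,255), the toothpick glass at (292,252), the felt at (252,287) and the red board at (450,260). It also shows the stamp at (311,192) and the knob at (328,227). The side view agrees with this. The purple look-alike at (281,327) stays untouched.

Run:
```python
from h import *
import pickle,cv2
s=pickle.load(open('top.pkl','rb')); C=s['color']; hsv=cv2.cvtColor(C,cv2.COLOR_RGB2HSV)
def rect(mask,h,n):
    v,u=np.nonzero(mask); P=np.array([atz(s,a,b,h)[:2] for a,b in zip(u,v)],np.float32)
    r=cv2.minAreaRect(P); b=cv2.boxPoints(r); e=b[1]-b[0],b[2]-b[1]; L=max(e,key=np.linalg.norm)
    print(n,len(u),'c',np.round(r[0],4),'size',np.round(r[1],3),'long dir deg',np.degrees(np.arctan2(L[1],L[0])).round(1),'mean',P.mean(0).round(4))
win=lambda u0,u1,v0,v1:np.pad(np.ones((v1-v0,u1-u0),bool),((v0,480-v1),(u0,640-u1)))
H,S,V=hsv[...,0],hsv[...,1],hsv[...,2]
rect(((H<8)|(H>170))&(S>120)&win(395,502,198,322),.008,'board')
rect((H>95)&(H<130)&(S>80)&(V>60)&win(225,285,235,305),.011,'felt')
rect((V<60)&win(225,285,235,275),.006,'lid')
rect((V<50)&win(296,330,180,207),.032,'stampfoot')
rect(((H<15)|(H>172))&(S>90)&(V<140)&win(296,325,180,207),.07,'stamphandle')
# all points in the drawer unit
P=pts(s,win(260,400,115,260))
k=P[(P[:,2]>.06)&(P[:,2]<.09)&(P[:,0]>.54)&(P[:,0]<.6)]; print('knob',len(k),k.mean(0).round(3),k.min(0).round(3),k.max(0).round(3))
w=P[(P[:,2]>.100)&(P[:,2]<.113)]; r=cv2.minAreaRect(w[:,:2].astype(np.float32)); print('unit top',r)
st=P[(P[:,2]>.03)&(P[:,2]<.095)&(abs(P[:,0]-.67)<.04)&(abs(P[:,1])<.04)]; print('stamp',[(h,st[abs(st[:,2]-h)<.006].mean(0).round(3),(abs(st[:,2]-h)<.006).sum()) for h in (.035,.06,.085)])
# toothpick points
t=pts(s,win(280,304,238,264)); t=t[(t[:,2]>.02)]; print('tp',t.mean(0).round(3),t.min(0).round(3),t.max(0).round(3))
c=[cv2.resize(C[120:275,230:385],None,fx=4,fy=3.8,interpolation=cv2.INTER_CUBIC)]
cv2.imwrite('pics/crop1.png',c[0][...,::-1])
```

```text
board 6296 c [ 0.521  -0.3643] size [0.162 0.273] long dir deg -30.2 mean [ 0.5219 -0.3656]
felt 704 c [0.455  0.1471] size [0.087 0.055] long dir deg 75.8 mean [0.4543 0.1475]
lid 101 c [0.5162 0.1301] size [0.1  0.09] long dir deg 75.7 mean [0.526  0.1334]
stampfoot 70 c [ 0.6857 -0.0102] size [0.041 0.021] long dir deg 76.0 mean [ 0.684  -0.0129]
stamphandle 61 c [ 0.6753 -0.0127] size [0.035 0.025] long dir deg 19.1 mean [ 0.679  -0.0119]
knob 131 [ 0.571 -0.05   0.076] [ 0.54  -0.149  0.061] [0.6   0.049 0.083]
unit top ((0.7305916547775269, -0.04545903205871582), (0.23013600707054138, 0.24781599640846252), 1.3349426984786987)
stamp [(0.035, array([ 0.684, -0.008,  0.033]), np.int64(73)), (0.06, array([ 0.678, -0.01 ,  0.061]), np.int64(5)), (0.085, array([ 0.685, -0.01 ,  0.083]), np.int64(45))]
tp [0.538 0.042 0.044] [0.519 0.022 0.02 ] [0.559 0.063 0.067]
```

View pics/crop1.png

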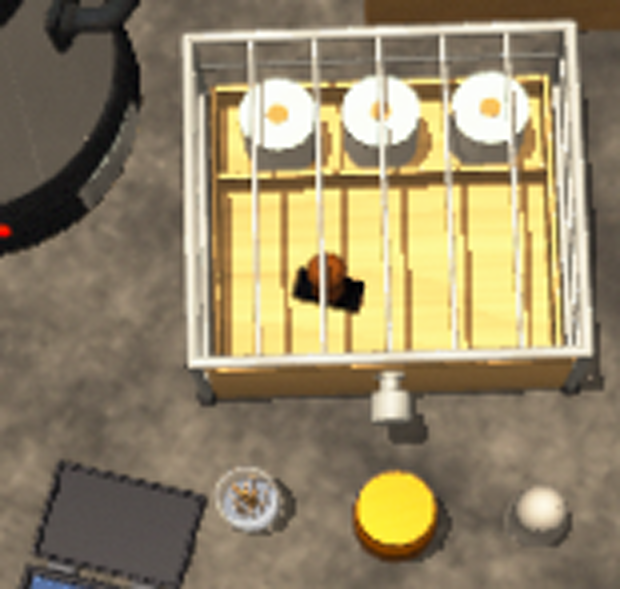

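Emit:
send_rows(rows="85 0 0 0 0 0 -0.83;85 0 0 0 0 0 -0.83;85 0 0 0 0 0 -0.83;85 -0.75 -0.94 0 0 0 0;85 -0.75 -0.94 0 0 0 0;85 -0.75 -0.94 0 0 0 0;85 -0.75 -0.94 0 0 0 0;85 -0.75 -0.94 0 0 0 0;85 -0.75 -0.94 0 0 0 0;85 -0.75 -0.94 0 0 0 0;85 -0.75 -0.94 0 0 0 0;85 -0.75 -0.94 0 0 0 0", grip_force=30)

```text
clock: 2.5
position: [0.4497, 0.1542, 0.2084]
eef_rot: [3.141, 0.001, -3.141]
contact_force: [-0.4, 0.7, -0.4]
opening: 0.0848
grip_force: 0.0
```

Emit:
send_rows(rows="66 -0.74 -0.93 0 0 0 0;66 -0.74 -0.93 0 0 0 0;66 -0.73 -0.93 0 0 0 0;66 0 0 0.95 0 0 0;66 0 0 0.95 0 0 0;66 0 0 0.95 0 0 0;66 0 0 0.95 0 0 0;66 0 0 0.7 0 0 0;66 0 0 0.4 0 0 0;66 0 0 0 0 0 0")

```text
clock: 3.75
position: [0.5366, 0.0441, 0.0116]
eef_rot: [3.142, -0.002, -3.141]
contact_force: [-0.0, -0.2, -0.0]
opening: 0.0663
grip_force: 0.0
```

Run:
```python
from h import *
import cv2
print({k:np.round(v,4) for k,v in arm.sense().items() if k in('position','opening','eef_rot')})
s=arm.snapshot('wrist'); cv2.imwrite('pics/w1.png',s['color'][...,::-1])
```

```text
{'position': array([0.5366, 0.0441, 0.0116]), 'eef_rot': array([ 3.1415e+00, -1.6000e-03, -3.1407e+00]), 'opening': np.float64(0.0663)}
```

View pics/w1.png

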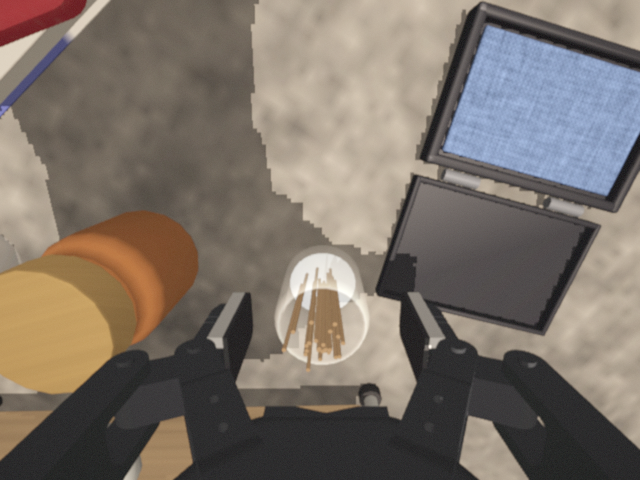

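The wrist view shows the toothpick glass at about (322,310), centred between the pads at (235,335) and (415,330). I'll grip it and lift.

Emit:
send_rows(rows="30 0 0 0 0 0 0;30 0 0 0 0 0 0;30 0 0 0 0 0 0;30 0 0 0 0 0 0;30 0 0 -0.5 0 0 0;30 0 0 -0.9 0 0 0;30 0 0 -0.9 0 0 0;30 0 0 -0.9 0 0 0", grip_force=30)

```text
clock: 4.8
position: [0.5374, 0.0441, 0.1421]
eef_rot: [-3.142, 0.001, -3.141]
contact_force: [0.7, 1.1, -0.7]
opening: 0.0397
grip_force: 30.4
```

Emit:
send_rows(rows="30 -0.1 -0.93 0 0 0 0;30 -0.1 -0.93 0 0 0 0;30 -0.1 -0.93 0 0 0 0;30 -0.1 -0.93 0 0 0 0;30 -0.1 -0.93 0 0 0 0;30 -0.1 -0.93 0 0 0 0;30 -0.1 -0.93 0 0 0 0;30 -0.1 -0.93 0 0 0 0;30 -0.1 -0.93 0 0 0 0;30 -0.1 -0.93 0 0 0 0;30 -0.1 -0.93 0 0 0 0;30 -0.1 -0.93 0 0 0 0")

```text
clock: 6.3
position: [0.5857, -0.4036, 0.1409]
eef_rot: [-3.141, 0.001, -3.141]
contact_force: [-0.4, -0.6, -1.1]
opening: 0.0398
grip_force: 30.4
```

Emit:
send_rows(rows="30 0 0 0.8 0 0 0;30 0 0 0.8 0 0 0;30 0 0 0.8 0 0 0;30 0 0 0.4 0 0 0;30 0 0 0.2 0 0 0;66 0 0 0 0 0 0;66 0 0 0 0 0 0;66 0 0 0 0 0 0;66 0 0 -0.7 0 0 0;66 0 0 -0.9 0 0 0;66 0 0 -0.9 0 0 0;66 0 0 -0.5 0 0 0")

```text
clock: 7.8
position: [0.5864, -0.4029, 0.1429]
eef_rot: [-3.14, 0.002, -3.141]
contact_force: [0.7, 0.1, 0.1]
opening: 0.066
grip_force: 0.0
```

Emit:
send_rows(rows="66 0.21 0.93 0 0 0 0;66 0.21 0.93 0 0 0 0;66 0.21 0.93 0 0 0 0;66 0.21 0.93 0 0 0 0;66 0.21 0.93 0 0 0 0;66 0.21 0.93 0 0 0 0;66 0.2 0.92 0 0 0 0;66 0 0 0.85 0 0 0;66 0 0 0.85 0 0 0;66 0 0 0.85 0 0 0;66 0 0 0.5 0 0 0;66 0 0 0.12 0 0 0")

```text
clock: 9.3
position: [0.5263, -0.142, 0.0126]
eef_rot: [3.141, -0.001, -3.141]
contact_force: [0.3, 0.4, -0.2]
opening: 0.066
grip_force: 0.0
```

Emit:
send_rows(rows="28 0 0 0 0 0 0;28 0 0 0 0 0 0;28 0 0 0 0 0 0;28 0 0 0 0 0 0;28 0 0 -0.5 0 0 0;28 0 0 -0.9 0 0 0;28 0 0 -0.9 0 0 0;28 0 0 -0.9 0 0 0")

```text
clock: 10.3
position: [0.527, -0.1423, 0.143]
eef_rot: [-3.142, 0.001, -3.141]
contact_force: [0.4, -0.7, -1.0]
opening: 0.0331
grip_force: 30.0
```

Run:
```python
from h import *
import cv2
s=arm.snapshot('wrist'); cv2.imwrite('pics/w2.png',s['color'][...,::-1])
```

```text
(no output)
```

View pics/w2.png

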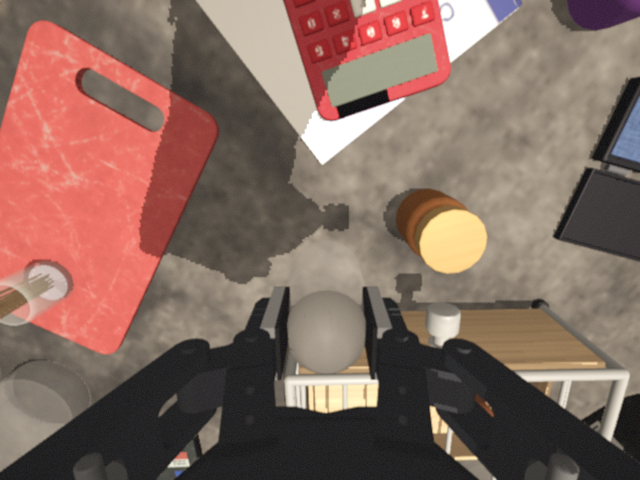

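Emit:
send_rows(rows="28 -0.05 -0.97 0 0 0 0;28 -0.05 -0.97 0 0 0 0;28 -0.05 -0.97 0 0 0 0;28 -0.05 -0.97 0 0 0 0;28 -0.05 -0.97 0 0 0 0;28 -0.02 -0.95 0 0 0 0;28 0 0 0.85 0 0 0;28 0 0 0.85 0 0 0;28 0 0 0.75 0 0 0;28 0 0 0.35 0 0 0;28 0 0 0.15 0 0 0")

```text
clock: 11.72
position: [0.5379, -0.3742, 0.0232]
eef_rot: [3.141, -0.0, -3.141]
contact_force: [-0.2, 0.3, -1.0]
opening: 0.033
grip_force: 30.0
```

Run:
```python
from h import *
import cv2
print({k:np.round(v,4) for k,v in arm.sense().items() if k in('position','opening','contact_force')})
s=arm.snapshot('side'); cv2.imwrite('pics/s2.png',cv2.resize(s['color'][180:480,100:500],None,fx=2,fy=2)[...,::-1])
```

```text
{'position': array([ 0.5379, -0.3742,  0.0232]), 'contact_force': array([-0.1816,  0.3273, -1.0245]), 'opening': np.float64(0.033)}
```

View pics/s2.png

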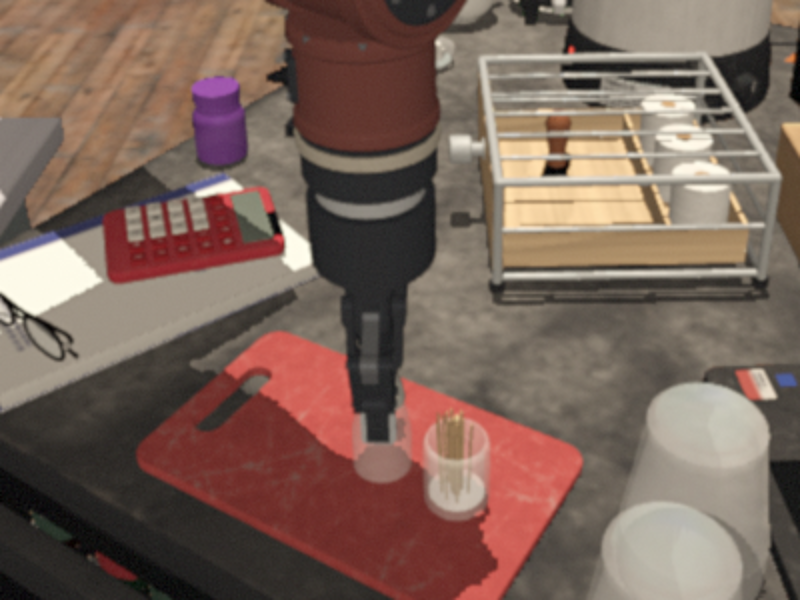

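The side view shows the toothpick glass upright at (457,470) and the shaker upright and just at the board at (383,455). I'll release it.

Emit:
send_rows(rows="28 0 0 0.03 0 0 0;40 0 0 0 0 0 0;66 0 0 0 0 0 0;66 0 0 0 0 0 0;66 0 0 0 0 0 0;66 0 0 -0.7 0 0 0;66 0 0 -0.9 0 0 0;75 0 0 -0.9 0 0 0;75 0 0 -0.5 0 0 0")

```text
clock: 12.9
position: [0.5386, -0.3749, 0.1444]
eef_rot: [-3.14, 0.002, -3.141]
contact_force: [0.5, -0.8, -0.5]
opening: 0.0748
grip_force: 0.0
```

Emit:
send_rows(rows="76 0.04 0.9 0 0 0 0;76 0.04 0.9 0 0 0 0;76 0.04 0.9 0 0 0 0;76 0.04 0.9 0 0 0 0;76 0.04 0.9 0 0 0 0;76 0.04 0.9 0 0 0 0;76 0.04 0.9 0 0 0 0;76 0.04 0.9 0 0 0 0;76 0 0.9 0 0 0 0;76 0 0 0 0 0 0")

```text
clock: 14.15
position: [0.5247, -0.0484, 0.1424]
eef_rot: [3.141, 0.0, -3.138]
contact_force: [0.1, -0.2, 0.6]
opening: 0.076
grip_force: 0.0
```

Emit:
send_rows(rows="76 0 0 0.85 0 0 0;76 0 0 0.85 0 0 0;76 0 0 0.85 0 0 0;76 0 0 0.45 0 0 0;76 0 0 0.15 0 0 0;40 0 0 0 0 0 0;40 0 0 0 0 0 0;40 0 0 0 0 0 0;40 0 0 0 0 0 0", grip_force=35)

```text
clock: 15.28
position: [0.5256, -0.0509, 0.0173]
eef_rot: [-3.14, 0.001, -3.141]
contact_force: [-2.1, -2.7, 6.4]
opening: 0.051
grip_force: 36.8
```

Emit:
send_rows(rows="40 0 0 -0.5 0 0 0;40 0 0 -0.9 0 0 0;40 0 0 -0.9 0 0 0;40 0 0 -0.8 0 0 0;40 0.14 -0.91 0 0 0 0;40 0.14 -0.91 0 0 0 0;40 0.14 -0.91 0 0 0 0;40 0.14 -0.91 0 0 0 0;40 0.14 -0.91 0 0 0 0;40 0.14 -0.91 0 0 0 0;40 0.13 -0.91 0 0 0 0;40 0.12 -0.91 0 0 0 0")

```text
clock: 16.77
position: [0.4814, -0.3427, 0.1405]
eef_rot: [3.142, 0.0, -3.141]
contact_force: [-0.1, -0.5, -1.6]
opening: 0.0513
grip_force: 37.5
```

Emit:
send_rows(rows="40 0 0 0.85 0 0 0;40 0 0 0.85 0 0 0;40 0 0 0.7 0 0 0;40 0 0 0.3 0 0 0;40 0 0 0.15 0 0 0;55 0 0 0 0 0 0;76 0 0 0 0 0 0;76 0 0 0 0 0 0;76 0 0 -0.7 0 0 0;76 0 0 -0.9 0 0 0;76 0 0 -0.9 0 0 0;76 0 0 -0.7 0 0 0")

```text
clock: 18.27
position: [0.482, -0.3419, 0.1564]
eef_rot: [-3.14, 0.001, -3.141]
contact_force: [0.3, 1.5, 0.8]
opening: 0.0757
grip_force: 0.0
```

Emit:
send_rows(rows="60 -0.1 0.9 0 0 0 0;60 -0.1 0.9 0 0 0 0;60 -0.1 0.9 0 0 0 0;60 -0.1 0.9 0 0 0 0;60 -0.1 0.9 0 0 0 0;60 -0.1 0.9 0 0 0 0;60 -0.1 0.9 0 0 0 0;60 -0.1 0.9 0 0 0 0;60 0 0 0 0 0 0;60 0 0 0 0 0 0")

```text
clock: 19.52
position: [0.5135, -0.054, 0.1545]
eef_rot: [-3.141, 0.001, -3.14]
contact_force: [0.6, 1.1, -1.1]
opening: 0.0597
grip_force: 0.0
```

Run:
```python
from h import *
import cv2,pickle
print({k:np.round(v,4) for k,v in arm.sense().items() if k in('position','opening')})
s=arm.snapshot('wrist'); cv2.imwrite('pics/w3.png',s['color'][...,::-1]); pickle.dump(s,open('w3.pkl','wb'))
P=pts(s,np.ones((480,640),bool))
k=P[(P[:,2]>.055)&(P[:,2]<.09)&(P[:,0]>.545)&(P[:,0]<.602)&(abs(P[:,1]+.05)<.06)]
print('knob',len(k),k.mean(0).round(4),np.percentile(k,[2,98],0).round(4))
f=P[(P[:,2]>.088)&(P[:,2]<.1)&(P[:,0]>.58)&(P[:,0]<.66)]; print('front top',len(f),np.percentile(f,[5,50,95],0).round(4))
```

```text
{'position': array([ 0.5135, -0.054 ,  0.1545]), 'opening': np.float64(0.0597)}
knob 916 [ 0.5895 -0.0501  0.0744] [[ 0.5833 -0.0617  0.0592]
 [ 0.6011 -0.0384  0.081 ]]
front top 1750 [[ 6.147e-01 -1.105e-01  8.880e-02]
 [ 6.168e-01 -5.490e-02  9.440e-02]
 [ 6.204e-01  6.000e-04  9.620e-02]]
```

View pics/w3.png

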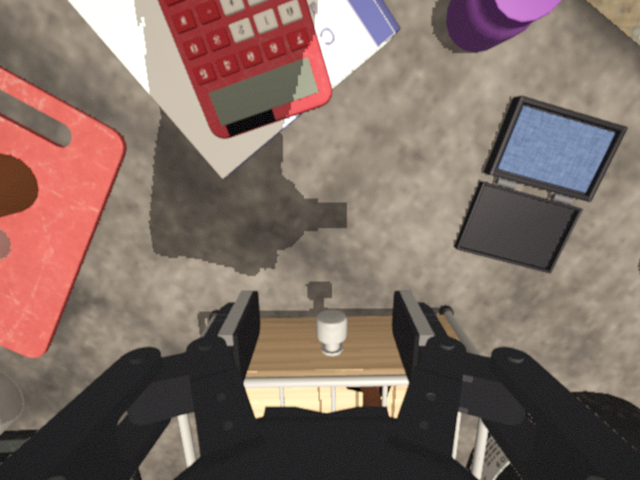

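The wrist view shows the knob head at (331,327), midway between the fingers. Its measured centre is about (0.593, -0.050). I'll pinch it and pull.

Emit:
send_rows(rows="60 -0.98 0.1 0 0 0 0;60 -0.98 0 0 0 0 0;60 0 0 0.8 0 0 0;60 0 0 0.8 0 0 0;60 0 0 0.7 0 0 0;60 0 0 0.37 0 0 0;15 0 0 0 0 0 0;15 0 0 0 0 0 0;15 0 0 0 0 0 0;15 0 0 0 0 0 0", grip_force=40)

```text
clock: 20.82
position: [0.5925, -0.0493, 0.0487]
eef_rot: [3.142, 0.002, -3.14]
contact_force: [-0.8, 2.2, 7.4]
opening: 0.0217
grip_force: 38.9
```

Emit:
send_rows(rows="15 0.3 0 0 0 0 0;15 0.4 -0.01 0 0 0 0;15 0.4 -0.01 0 0 0 0;15 0.4 -0.01 0 0 0 0;15 0.4 -0.01 0 0 0 0;15 0.4 -0.01 0 0 0 0;15 0.4 -0.01 0 0 0 0;15 0.4 -0.01 0 0 0 0;15 0.4 0 0 0 0 0;15 0.3 0 0 0 0 0;15 0.1 0 0 0 0 0;15 0 0 0 0 0 0")

```text
clock: 22.32
position: [0.4362, -0.0531, 0.0486]
eef_rot: [-3.14, 0.002, -3.141]
contact_force: [-1.0, -0.5, 10.3]
opening: 0.0213
grip_force: 40.3
```

Emit:
send_rows(rows="60 0 0 0 0 0 0;60 0 0 0 0 0 0;60 0 0 0 0 0 0;60 0 0 -0.7 0 0 0;60 0 0 -0.9 0 0 0;60 0 0 -0.9 0 0 0;60 -0.5 0.5 -0.6 0 0 0;60 -0.5 0.4 0 0 0 0;60 0 0 0 0 0 0;60 0 0 0 0 0 0")

```text
clock: 23.58
position: [0.4748, -0.0165, 0.1709]
eef_rot: [3.142, -0.001, -3.14]
contact_force: [-0.6, -0.5, 0.2]
opening: 0.06
grip_force: 0.0
```

```bash
cat > st.py <<'E'
from h import *
import cv2
st=arm.sense(); print({k:np.round(v,4) for k,v in st.items() if k in('position','opening')})
s=arm.snapshot('wrist'); im=s['color'].copy()
for d in arm.silhouettes('wrist','stamp')[:2]:
    p=pts(s,d['mask']); print(round(d['confidence'],2),d['bbox'],len(p),np.percentile(p,[3,97],0).round(3).tolist())
    t=p[p[:,2]>.078]; print('top',len(t),np.percentile(t,[2,98],0).round(4).tolist() if len(t) else '')
    h=p[(p[:,2]>.045)]; print('handle',np.percentile(h,[2,98],0).round(4).tolist() if len(h) else '')
    f=p[(p[:,2]<.040)&(p[:,2]>.015)]
    if len(f)>9:
        r=cv2.minAreaRect(f[:,:2].astype(np.float32)); b=cv2.boxPoints(r);L=max((b[1]-b[0],b[2]-b[1]),key=np.linalg.norm)
        print('foot',len(f),r,np.degrees(np.arctan2(L[1],L[0])))
P=pts(s,np.ones((480,640),bool)); hsv=cv2.cvtColor(im,cv2.COLOR_RGB2HSV)
m=(hsv[...,0]>95)&(hsv[...,0]<130)&(hsv[...,1]>60); n,lab,stt,_=cv2.connectedComponentsWithStats(m.astype(np.uint8)); 
for i in range(1,n):
    if stt[i,4]>1500:
        v,u=np.nonzero(lab==i); q=np.array([atz(s,a,b,.011)[:2] for a,b in zip(u,v)],np.float32); r=cv2.minAreaRect(q); b=cv2.boxPoints(r);L=max((b[1]-b[0],b[2]-b[1]),key=np.linalg.norm)
        print('blue',stt[i].tolist(),r,np.degrees(np.arctan2(L[1],L[0])))
cv2.imwrite('pics/stamp.png',im[...,::-1])
E
python3 st.py
```

```text
{'position': array([ 0.4748, -0.0165,  0.1709]), 'opening': np.float64(0.06)}
0.88 [306.8, 255.0, 51.9, 53.1] 1653 [[0.516, -0.033, 0.025], [0.538, 0.006, 0.085]]
top 478 [[0.5193, -0.0233, 0.0782], [0.5364, -0.0042, 0.0856]]
handle [[0.518, -0.0244, 0.0487], [0.5363, -0.0033, 0.0855]]
foot 835 ((0.5294678211212158, -0.012576211243867874), (0.04737347736954689, 0.021822746843099594), 74.90586853027344) 74.9058
0.18 [0.0, 194.8, 23.7, 52.5] 888 [[0.463, -0.327, 0.01], [0.503, -0.315, 0.034]]
top 0 
handle 
foot 707 ((0.4856725037097931, -0.3220588266849518), (0.015905437991023064, 0.047802235931158066), 80.79000091552734) -9.210003
blue [258, 0, 85, 100, 2126] ((0.32963043451309204, -0.037502795457839966), (0.09642986953258514, 0.01535272691398859), 38.27167510986328) 38.271675
blue [445, 152, 107, 77, 5225] ((0.4535922706127167, 0.14743609726428986), (0.08967424184083939, 0.054811991751194), 75.27498626708984) 75.27499
```

View pics/stamp.png

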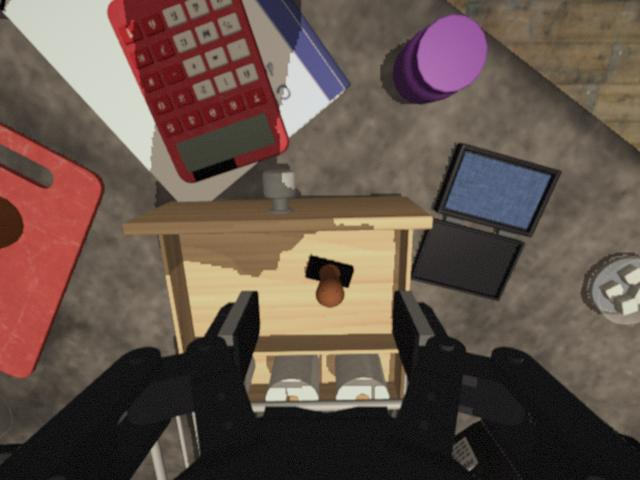

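The stamp stands at (330,280) in the open drawer, with the knob at (280,183) and the felt at (500,190). Stamp and felt have the same yaw, about 75°, so no turn is needed.

Emit:
send_rows(rows="52 -0.67 0.08 0 0 0 0;52 -0.67 0 0 0 0 0;52 0 0 0.85 0 0 0;52 0 0 0.85 0 0 0;52 0 0 0.85 0 0 0;52 0 0 0.45 0 0 0;52 0 0 0.17 0 0 0;12 0 0 0 0 0 0;12 0 0 0 0 0 0;12 0 0 0 0 0 0;12 0 0 0 0 0 0", grip_force=30)

```text
clock: 25.05
position: [0.53, -0.0132, 0.0454]
eef_rot: [-3.141, 0.002, -3.141]
contact_force: [-0.9, 0.5, 6.0]
opening: 0.0226
grip_force: 29.9
```

Emit:
send_rows(rows="12 0 0 -0.4 0 0 0;12 0 0 -0.9 0 0 0;12 0 0 -0.9 0 0 0;12 0 0 -0.9 0 0 0;12 0.46 0.8 0 0 0 0;12 0.46 0.8 0 0 0 0;12 0.46 0.8 0 0 0 0;12 0.46 0.8 0 0 0 0;12 0 0.8 0 0 0 0;12 0 0 0 0 0 0")

```text
clock: 26.3
position: [0.4552, 0.1483, 0.1687]
eef_rot: [3.141, 0.0, -3.138]
contact_force: [0.5, 0.0, -0.8]
opening: 0.0225
grip_force: 29.6
```

Emit:
send_rows(rows="12 0 0 0.85 0 0 0;12 0 0 0.85 0 0 0;12 0 0 0.85 0 0 0;12 0 0 0.5 0 0 0;12 0 0 0.22 0 0 0;12 0 0 0 0 0 0")

```text
clock: 27.05
position: [0.4556, 0.1464, 0.0379]
eef_rot: [-3.141, -0.0, -3.141]
contact_force: [0.3, 0.4, -1.2]
opening: 0.023
grip_force: 29.7
```

Run:
```python
from h import *
import cv2
print({k:np.round(v,4) for k,v in arm.sense().items() if k in('position','opening','contact_force','eef_rot')})
s=arm.snapshot('wrist'); cv2.imwrite('pics/w5.png',s['color'][...,::-1])
```

```text
{'position': array([0.4556, 0.1464, 0.0379]), 'eef_rot': array([-3.1414e+00, -3.0000e-04, -3.1411e+00]), 'contact_force': array([ 0.3164,  0.4106, -1.1753]), 'opening': np.float64(0.023)}
```

View pics/w5.png

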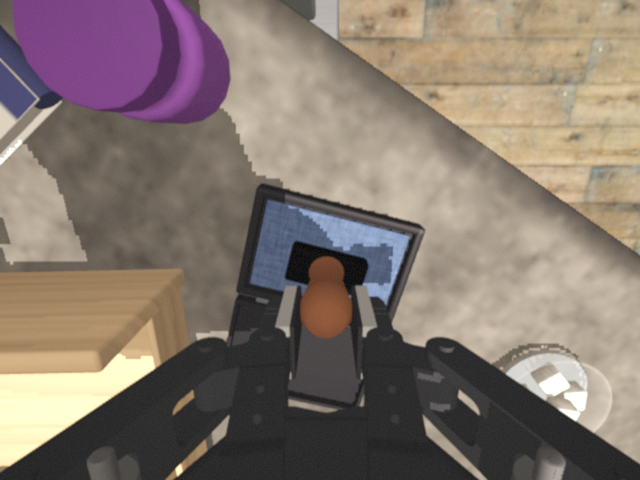

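The stamp's foot, at (327,263), sits in the middle of the felt and lines up with it. I'll set it down, release it and rise.

Emit:
send_rows(rows="12 0 0 0.03 0 0 0;25 0 0 0 0 0 0;50 0 0 0 0 0 0;50 0 0 0 0 0 0;50 0 0 0 0 0 0;50 0 0 -0.7 0 0 0;50 0 0 -0.9 0 0 0;50 0 0 -0.9 0 0 0;50 0 0 -0.8 0 0 0;50 0.4 -0.6 0 0 0 0;50 0 -0.6 0 0 0 0;50 0 0 0 0 0 0")

```text
clock: 28.6
position: [0.4395, 0.0979, 0.1687]
eef_rot: [-3.141, 0.0, 3.141]
contact_force: [0.3, 0.4, 0.3]
opening: 0.0502
grip_force: 0.0
```

```bash
python3 st.py
python3 - <<'E'
from h import *
import cv2
s=arm.snapshot('top')
for l in('salt_shaker','toothpick_glass','honey_jar'):
    for d in arm.silhouettes('top',l)[:2]:
        p=pts(s,d['mask']); t=p[p[:,2]>np.percentile(p[:,2],95)-.008]; print(l,round(d['confidence'],2),t.mean(0).round(4))
P=pts(s,np.ones((480,640),bool)); k=P[(P[:,2]>.055)&(P[:,2]<.09)&(P[:,0]>.40)&(P[:,0]<.447)&(abs(P[:,1]+.05)<.03)];print('knob',len(k),np.percentile(k,[2,98],0).round(4).tolist())
E
```

```text
{'position': array([0.4395, 0.0979, 0.1687]), 'opening': np.float64(0.0502)}
0.55 [352.7, 216.1, 51.8, 45.5] 1505 [[0.443, 0.126, 0.017], [0.463, 0.165, 0.076]]
top 0 
handle [[0.4445, 0.135, 0.0475], [0.4637, 0.1565, 0.0767]]
foot 725 ((0.4559208154678345, 0.1462123692035675), (0.045078277587890625, 0.022240810096263885), 75.426025390625) 75.425995
blue [81, 0, 133, 142, 3016] ((0.31295931339263916, -0.05322255939245224), (0.14052815735340118, 0.014966594986617565), 38.067138671875) 38.067135
blue [327, 190, 101, 72, 3479] ((0.45381370186805725, 0.1472059190273285), (0.08856912702322006, 0.05509645491838455), 75.54081726074219) 75.540794
salt_shaker 0.75 [ 0.5383 -0.3717  0.0817]
toothpick_glass 0.66 [ 0.585  -0.403   0.0712]
honey_jar 0.85 [ 0.4822 -0.3398  0.0859]
honey_jar 0.82 [0.3489 0.0695 0.0777]
knob 90 [[0.4281, -0.0641, 0.0625], [0.4466, -0.0397, 0.0827]]
```

The stamp is on the felt within about 2 mm and 0.2°, and all three items stand on the board. Next I'll shut the drawer.

Emit:
send_rows(rows="60 0.06 -0.95 0 0 0 0;60 0 -0.95 0 0 0 0;60 0 -0.95 0 0 0 0;60 0 -0.92 0 0 0 0;60 0 0 0.85 0 0 0;60 0 0 0.85 0 0 0;60 0 0 0.8 0 0 0;60 0 0 0.5 0 0 0;15 0 0 0 0 0 0;15 0 0 0 0 0 0;15 0 0 0 0 0 0;15 0 0 0 0 0 0", grip_force=40)

```text
clock: 30.4
position: [0.4382, -0.0529, 0.0495]
eef_rot: [-3.14, 0.002, -3.141]
contact_force: [-0.4, -5.1, -1.1]
opening: 0.0213
grip_force: 36.5
```

Emit:
send_rows(rows="15 -0.3 0 0 0 0 0;15 -0.4 0.01 0 0 0 0;15 -0.4 0.01 0 0 0 0;15 -0.4 0.01 0 0 0 0;15 -0.4 0.01 0 0 0 0;15 -0.4 0.01 0 0 0 0;15 -0.4 0.01 0 0 0 0;15 -0.4 0.01 0 0 0 0;15 -0.4 0.01 0 0 0 0;15 -0.4 0 0 0 0 0;15 -0.1 0 0 0 0 0;15 0 0 0 0 0 0")

```text
clock: 31.9
position: [0.5941, -0.0491, 0.0493]
eef_rot: [-3.14, -0.006, -3.141]
contact_force: [-14.8, -5.0, 14.3]
opening: 0.0212
grip_force: 41.2
```

Emit:
send_rows(rows="50 0 0 0 0 0 0;60 0 0 0 0 0 0;60 0 0 0 0 0 0;60 0 0 -0.8 0 0 0;60 0 0 -0.9 0 0 0;60 0 0 -0.9 0 0 0;70 0.4 -0.9 0 0 0 0;76 0.4 -0.9 0 0 0 0;76 0.4 -0.9 0 0 0 0;76 0.4 -0.9 0 0 0 0;76 0.4 -0.9 0 0 0 0;76 0.4 -0.9 0 0 0 0")

```text
clock: 33.4
position: [0.5012, -0.2659, 0.1528]
eef_rot: [-3.142, 0.001, -3.141]
contact_force: [0.3, -0.1, -1.7]
opening: 0.0762
grip_force: 0.0
```

Emit:
send_rows(rows="76 0.4 -0.9 0 0 0 0;76 0 -1 0 0 0 0;76 0 0 0 0 0 0")

```text
clock: 33.78
position: [0.4854, -0.3433, 0.1525]
eef_rot: [-3.141, 0.001, 3.14]
contact_force: [-0.1, 0.3, -0.7]
opening: 0.076
grip_force: 0.0
```

Run:
```python
from h import *
s=arm.snapshot('top'); P=pts(s,np.ones((480,640),bool)); k=P[(P[:,2]>.055)&(P[:,2]<.09)&(P[:,0]>.55)&(P[:,0]<.602)&(abs(P[:,1]+.05)<.03)];print('knob',len(k),np.percentile(k,[2,50,98],0).round(4).tolist())
import pickle
s=pickle.load(open('top.pkl','rb'));P=pts(s,np.ones((480,640),bool)); k=P[(P[:,2]>.055)&(P[:,2]<.09)&(P[:,0]>.55)&(P[:,0]<.602)&(abs(P[:,1]+.05)<.03)];print('knob0',len(k),np.percentile(k,[2,50,98],0).round(4).tolist())
```

```text
knob 83 [[0.5842, -0.0609, 0.0661], [0.5918, -0.0483, 0.0784], [0.6015, -0.036, 0.0829]]
knob0 86 [[0.5842, -0.0608, 0.0659], [0.5922, -0.0484, 0.0777], [0.6015, -0.036, 0.0827]]
```

Emit:
send_rows(rows="76 0.08 0.03 0.85 0 0 0;76 0 0 0.85 0 0 0;76 0 0 0.85 0 0 0;76 0 0 0.45 0 0 0;76 0 0 0.17 0 0 0;40 0 0 0 0 0 0;40 0 0 0 0 0 0;40 0 0 0 0 0 0;40 0 0 0 0 0 0", grip_force=35)

```text
clock: 34.95
position: [0.483, -0.34, 0.0272]
eef_rot: [-3.14, 0.001, -3.141]
contact_force: [-1.9, 1.9, 6.9]
opening: 0.0504
grip_force: 36.6
```

Emit:
send_rows(rows="40 0 0 -0.5 0 0 0;40 0 0 -0.9 0 0 0;40 0 0 -0.9 0 0 0;40 0 0 -0.8 0 0 0;40 -0.14 0.91 0 0 0 0;40 -0.14 0.91 0 0 0 0;40 -0.14 0.91 0 0 0 0;40 -0.14 0.91 0 0 0 0;40 -0.14 0.91 0 0 0 0;40 -0.14 0.91 0 0 0 0;40 -0.13 0.91 0 0 0 0;40 -0.12 0.91 0 0 0 0")

```text
clock: 36.45
position: [0.5258, -0.0471, 0.1502]
eef_rot: [3.142, 0.001, -3.141]
contact_force: [-0.1, -0.6, -2.2]
opening: 0.0502
grip_force: 36.8
```

Emit:
send_rows(rows="40 -0.02 -0.1 0.85 0 0 0;40 0 0 0.85 0 0 0;40 0 0 0.85 0 0 0;40 0 0 0.5 0 0 0;40 0 0 0.2 0 0 0;55 0 0 0 0 0 0;76 0 0 0 0 0 0;76 0 0 0 0 0 0;76 0 0 -0.7 0 0 0;76 0 0 -0.9 0 0 0;76 0 0 -0.9 0 0 0;76 0 0 -0.8 0 0 0")

```text
clock: 37.95
position: [0.5268, -0.0524, 0.1537]
eef_rot: [-3.141, 0.001, -3.141]
contact_force: [0.7, 0.3, 0.5]
opening: 0.0763
grip_force: 0.0
```

Emit:
send_rows(rows="66 -0.03 -0.9 0 0 0 0;66 -0.03 -0.9 0 0 0 0;66 -0.03 -0.9 0 0 0 0;66 -0.03 -0.9 0 0 0 0;66 -0.03 -0.9 0 0 0 0;66 -0.03 -0.9 0 0 0 0;66 -0.03 -0.9 0 0 0 0;66 -0.03 -0.9 0 0 0 0;66 -0.04 -0.85 0 0 0 0;66 0 0 0 0 0 0")

```text
clock: 39.2
position: [0.5378, -0.3766, 0.1518]
eef_rot: [-3.141, 0.0, 3.14]
contact_force: [-0.2, -0.2, 0.1]
opening: 0.0659
grip_force: 0.0
```

Emit:
send_rows(rows="66 0 0 0.85 0 0 0;66 0 0 0.85 0 0 0;66 0 0 0.85 0 0 0;66 0 0 0.5 0 0 0;66 0 0 0.2 0 0 0;28 0 0 0 0 0 0;28 0 0 0 0 0 0;28 0 0 0 0 0 0;28 0 0 0 0 0 0", grip_force=30)

```text
clock: 40.33
position: [0.5387, -0.3749, 0.0232]
eef_rot: [-3.14, 0.002, -3.141]
contact_force: [-0.7, 0.5, 6.9]
opening: 0.0329
grip_force: 30.2
```

Emit:
send_rows(rows="28 0 0 -0.5 0 0 0;28 0 0 -0.9 0 0 0;28 0 0 -0.9 0 0 0;28 0 0 -0.8 0 0 0;28 0.05 0.97 0 0 0 0;28 0.05 0.97 0 0 0 0;28 0.05 0.97 0 0 0 0;28 0.05 0.97 0 0 0 0;28 0.05 0.97 0 0 0 0;28 0.04 0.97 0 0 0 0;28 0 0 0 0 0 0")

```text
clock: 41.7
position: [0.5259, -0.1392, 0.1462]
eef_rot: [3.141, -0.0, -3.138]
contact_force: [-0.1, -0.4, -0.7]
opening: 0.033
grip_force: 30.0
```

Emit:
send_rows(rows="28 -0.03 -0.03 0.85 0 0 0;28 0 0 0.85 0 0 0;28 0 0 0.85 0 0 0;28 0 0 0.5 0 0 0;28 0 0 0.2 0 0 0;28 0 0 0 0 0 0;40 0 0 0 0 0 0;60 0 0 0 0 0 0;60 0 0 0 0 0 0;60 0 0 -0.7 0 0 0;60 0 0 -0.9 0 0 0;60 0 0 -0.9 0 0 0")

```text
clock: 43.2
position: [0.5273, -0.1427, 0.1169]
eef_rot: [3.142, -0.0, -3.141]
contact_force: [1.0, -0.6, -0.8]
opening: 0.0596
grip_force: 0.0
```

Emit:
send_rows(rows="66 0 0 -0.8 0 0 0;66 -0.21 -0.93 0 0 0 0;66 -0.21 -0.93 0 0 0 0;66 -0.21 -0.93 0 0 0 0;66 -0.21 -0.93 0 0 0 0;66 -0.21 -0.93 0 0 0 0;66 -0.21 -0.93 0 0 0 0;66 -0.21 -0.92 0 0 0 0;66 0 0 0 0 0 0")

```text
clock: 44.32
position: [0.5862, -0.4051, 0.147]
eef_rot: [-3.141, -0.0, 3.14]
contact_force: [-0.9, 0.0, -1.4]
opening: 0.066
grip_force: 0.0
```

Emit:
send_rows(rows="66 0 0 0.85 0 0 0;66 0 0 0.85 0 0 0;66 0 0 0.85 0 0 0;66 0 0 0.5 0 0 0;66 0 0 0.15 0 0 0;30 0 0 0 0 0 0;30 0 0 0 0 0 0;30 0 0 0 0 0 0;30 0 0 0 0 0 0")

```text
clock: 45.45
position: [0.587, -0.4032, 0.021]
eef_rot: [-3.141, 0.001, -3.141]
contact_force: [-0.1, -0.1, 6.5]
opening: 0.0398
grip_force: 30.8
```

Emit:
send_rows(rows="30 0 0 -0.5 0 0 0;30 0 0 -0.9 0 0 0;30 0 0 -0.9 0 0 0;30 0 0 -0.9 0 0 0;30 0.1 0.95 0 0 0 0;30 0.1 0.95 0 0 0 0;30 0.1 0.95 0 0 0 0;30 0.1 0.95 0 0 0 0;30 0.1 0.95 0 0 0 0;30 0.1 0.95 0 0 0 0;30 0.1 0.95 0 0 0 0;30 0.1 0.95 0 0 0 0")

```text
clock: 46.95
position: [0.5539, -0.0976, 0.148]
eef_rot: [-3.141, 0.0, -3.141]
contact_force: [0.5, 0.0, -1.1]
opening: 0.0399
grip_force: 30.5
```

Emit:
send_rows(rows="30 0.1 0.88 0 0 0 0;30 0.1 0.88 0 0 0 0;30 0.1 0.88 0 0 0 0;30 0.1 0.87 0 0 0 0;30 0 0 0 0 0 0;30 0 0 0.85 0 0 0;30 0 0 0.85 0 0 0;30 0 0 0.85 0 0 0;30 0 0 0.5 0 0 0;30 0 0 0.2 0 0 0;30 0 0 0 0 0 0")

```text
clock: 48.32
position: [0.5381, 0.0412, 0.0179]
eef_rot: [-3.141, -0.0, -3.141]
contact_force: [0.5, -0.3, -0.1]
opening: 0.0397
grip_force: 30.6
```

Emit:
send_rows(rows="30 0 0.06 0.07 0 0 0;30 0 0 0.02 0 0 0;30 0 0 0 0 0 0;45 0 0 0 0 0 0;62 0 0 0 0 0 0;62 0 0 0 0 0 0;62 0 0 -0.7 0 0 0;62 0 0 -0.9 0 0 0;62 0 0 -0.9 0 0 0;62 0 0 -0.9 0 0 0;62 0.9 0.3 0 0 0 0;62 0.9 0.3 0 0 0 0")

```text
clock: 49.82
position: [0.4655, 0.0682, 0.1505]
eef_rot: [3.142, 0.001, -3.141]
contact_force: [-0.1, 0.2, 0.2]
opening: 0.0622
grip_force: 0.0
```

Emit:
send_rows(rows="62 0.9 0.9 0 0 0 0;62 0.6 0.9 0 0 0 0;62 0 0.9 0 0 0 0;62 0 0.9 0 0 0 0;62 0 0.9 0 0 0 0;62 0 0.9 0 0 0 0;62 0 0 0 0 0 0")

```text
clock: 50.7
position: [0.4057, 0.2858, 0.1501]
eef_rot: [3.141, 0.0, -3.138]
contact_force: [-0.8, -0.1, -0.9]
opening: 0.0619
grip_force: 0.0
```

Run:
```python
from h import *
import pickle,cv2
s0=pickle.load(open('top.pkl','rb')); s=arm.snapshot('top')
for l in('honey_jar','salt_shaker','toothpick_glass','stamp'):
    for d in arm.silhouettes('top',l)[:2]:
        p=pts(s,d['mask']); t=p[p[:,2]>np.percentile(p[:,2],95)-.008]; print(l,round(d['confidence'],2),t.mean(0).round(4))
for a in(s0,s):
    P=pts(a,np.ones((480,640),bool))
    for n,x,y,h0,h1 in(('jar',.526,-.051,.07,.09),('salt',.528,-.142,.06,.09),('tp',.538,.042,.03,.075)):
        q=P[(abs(P[:,0]-x)<.035)&(abs(P[:,1]-y)<.035)&(P[:,2]>h0)&(P[:,2]<h1)]; print(n,len(q),((np.percentile(q,3,0)+np.percentile(q,97,0))/2).round(4))
cv2.imwrite('pics/end.png',cv2.resize(s['color'][110:310,210:470],None,fx=3,fy=3)[...,::-1])
```

```text
honey_jar 0.93 [ 0.5247 -0.0512  0.0777]
honey_jar 0.76 [0.3489 0.0693 0.0777]
salt_shaker 0.54 [ 0.5275 -0.1423  0.0732]
toothpick_glass 0.5 [0.5359 0.0432 0.0606]
stamp 0.43 [0.4562 0.1468 0.0741]
jar 297 [ 0.5261 -0.0514  0.0775]
salt 124 [ 0.5271 -0.1421  0.0702]
tp 131 [0.539  0.0417 0.0484]
jar 298 [ 0.5251 -0.0514  0.0773]
salt 123 [ 0.5273 -0.1427  0.07  ]
tp 130 [0.5382 0.0438 0.049 ]
```

View pics/end.png

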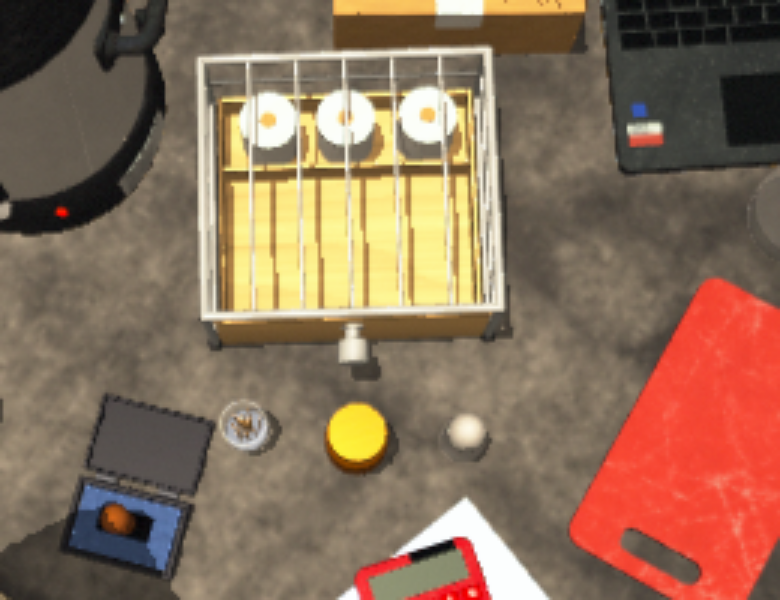

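The final top view shows all three items back within about 2 mm, upright at (247,426), (357,435) and (466,435). The drawer is shut, and the stamp is on the felt at (122,520).

```bash
python3 -c "
from plant import arm
print(arm.close_job())"
```

```text
the job is handed in; nothing more can be done
None
```

The job is handed in: the stamp stands in the middle of the felt, aligned with it to under 1°, the drawer is shut, and the jar, shaker and toothpick glass are back within about 2 mm of their starting spots by the last camera check (the judge returned no verdict).

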